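# Pull the red chisel from its snap-in stand and poise it for the first cut

### The job

Pull the red-handled chisel up out of its spring catch in the wooden stand, then turn it to the carving attitude and poise it over the round panel: cutting edge about 5 cm straight above the red start dot, slanting about halfway between upright and level, handle leaning back away from the black pencil line but in line with it, and the edge lying level and square across the line. Finish while still holding the chisel there, quite still; do not let it touch the panel, and leave the other tools and everything else on the bench where they are.

Things in the scene. Friction and masses are not known exactly. Their poses are not given: they have to be found in the camera images.
- chisel_grip (a point): grip point on the axis of the red-handled chisel, 150 mm above the cutting edge, on its octagonal red handle (28 mm across the flats, flats square to x and y, 105 to 184 mm above the edge). Axes: z along the chisel from edge to handle end (up at the start), y along the cutting edge (blade width), x across the blade's thickness; symmetric under a half turn about z
- chisel_edge (a point): middle of the cutting edge, the lower end of the red-handled chisel, on its long axis; same axes as chisel_grip. The chisel stands upright in the stand, blade down
- chisel: the red-handled chisel, 190 mm long, about 90 to 180 g; origin at the middle of the cutting edge, axes as chisel_grip. From the edge up: steel blade 18 x 4 mm (0 to 60 mm), bolster 24 mm across (60 to 66) tapering to a neck 14 mm across (77 to 91), brass ferrule 25 mm (91 to 105), red handle 28 mm (to 184), end button 22 mm (to 190)
- stand_top (a point): centre of the top face of the fixed wooden stand, 96 mm (x) by 250 mm (y), 66 mm high; z up. Three slots in a row at y = -75, 0 and +75 mm hold the three tools in any order, blade width along the stand's y, edge 60 mm below the top face (a tool must rise 60 mm to leave its slot), handles 45 to 130 mm above the top face
- stand: the stand; origin at the centre of its underside, axes as stand_top. Beside each slot, at 19 to 41 mm off it on both sides in x, a metal catch housing 26 mm wide rises 34 mm above the top face. Its spring ball snaps in at the tool's neck; an upward pull of about 8 to 15 N in the first 20 mm of rise makes it let go
- start_dot (a point): centre of the red start dot (20 mm across) on top of the fixed round carved panel. x points along the black pencil line, which runs from the dot for 110 mm, away from the robot and up to 45 degrees to its left; y is across the line, z up
- panel: the fixed round carved panel, 290 mm across, 20 mm thick, rim carving up to 3 mm higher; origin at the centre of its underside, 40 mm from the dot along x; axes as start_dot
- pale_tool: carving tool with a pale wooden handle with a dark ring, the same size and shape as the red chisel, in another slot; leave alone. Origin at its lower end
- dark_tool: carving tool with a dark wooden handle, the same size and shape as the red chisel, in another slot; leave alone. Origin at its lower end
- mallet: round wooden carver's mallet standing on its head, 76 mm across and 210 mm high, origin at its foot; leave alone
- awl: awl with wooden handle, 170 mm long, lying along its x; leave alone
- brush: dusting brush, 190 mm long, lying along its x; leave alone
- glue: white glue bottle, 56 mm across, 140 mm high, origin at its foot; leave alone
- cup: blue cup, 72 mm across, 90 mm high, origin at its foot; leave alone
Things that resemble listed ones, but are neither listed nor needed, are in the scene too. Leave any blue look-alike of the chisel alone.

How it is judged:
By the outcome, as a careful person would: the job done as asked, in the order asked, and still so for the second after the job is handed in, while the arm keeps its last pose, push and grip.
It also fails if it takes over 35 s, if anything falls off the work surface, if the arm or the gripper's body presses on something with over 40 N, if the wrist force passes 120 N, or if a joint passes its speed limit or range.

### The arm

A 6-joint arm with a two-finger parallel gripper is mounted at the origin on the work surface. World frame = base frame: x ahead of the robot, y to its left, z up, the work surface at z = 0. Lengths are in m, angles in rad, forces in N, time in s.
With the tool pointing down it reaches from about 0.375 to 0.975 m from the base axis. Payload 3.8 kg.
Tool frame: the origin (TCP) lies at the very end of the fingers, on their centre line; the grasp point (between the pads) lies 19 mm behind it; z points along the fingers, y is the line along which they close (so a half turn about z gives the same grasp; the last joint's range is limited). The gripper opens to 85 mm and grips with 20 to 120 N. Pads are 22 mm wide; open, the fingers measure 114 mm over their backs; the gripper's body (76 mm by 85 mm) begins 54 mm behind the grasp point. The pads swing forward as they close: fully open they stand 13 mm farther back than shut.
Start: joints at [-1.161, 0.264, 1.604, -0, 1.274, -0.037], TCP at [0.292, -0.609, 0.231] pointing down, gripper open.
Joint ranges: [-2.63, 2.63], [-0.94, 2.18], [0.31, 2.57], [-1.31, 4.45], [0, 2.66], [-2.55, 2.55]. Speed limits (rad/s): [2.57, 2.57, 3.14, 3.14, 3.14, 3.14].

### API

Orientations are given as a rotation vector (axis times angle).
In Python, from bench import bot gives the robot as it stands.
- The arm moves only by the tool play_rows, never from a script. Its argument "targets" is a list of rows, each an object with "delta_pos": the shift along the world's x, y, z in cm, a list of three; "turn": the turn, a rotation vector about the world's x, y, z in degrees, a list of three; "fingers": the finger opening in cm, from 0 to 8.54. In form: [{"delta_pos": [x, y, z], "turn": [ax, ay, az], "fingers": fingers}, ...]. A call has 1 to 10 rows; each row shifts and turns the commanded pose from where the row before left it; what a row does not reach is not made up. A row lasts 1/12 s, in which the tool goes at most 41.7 mm and 7.16 degrees, less where a joint would pass 70% of its speed; a pose out of reach is approached as far as the arm can. A call with a gripper value outside its range is refused whole. The fingers move at their own pace and stop on an object; the grip force is fixed at half the most. Time passes only in rows, so rows that do not move let the fingers close. It gives the time, the measured TCP pose, the force, the opening and the grip force at its end, in the units of the state.
- bot.get_state(): the state, without advancing time (a new reading comes with each control period).
- bot.capture(name): name is "scene" or "top"; returns the picture (480x640x3 uint8, red, green, blue); there is no depth.
- bot.camera_params(name): a dict with "mtx" (3x3 intrinsics, pixels), "k1" (the pictures are not rectified: a ray, as slopes to the right and down, at radius r is drawn at 1 + k1 r^2 times it, then the intrinsics apply), "world_from_camera" (4x4, takes a point from camera to world coordinates). Camera axes: x right, y down, z forward; pixel columns grow to the right and rows downward; lengths in m; the calibration is good to about 2 mm. A picture is of the moment at which its call begins. camera_params takes no time and is no camera call.
- bot.hand_in(): hands the job in; it is judged then, once.
The state is a dict: "time": time; "joints": joint angles; "joint_velocities": joint speeds; "joint_efforts": joint torques, N m; "tool_pos": TCP position; "eef_rot": TCP orientation; "ft_force": force on the tool from outside, world axes, zero at the start; "moment": the same for the moment, N m; "width": opening from 0.0 (shut) to 1.0 (fully open); "grip_force": force on a finger pad.
Only numpy, scipy, OpenCV 4.12 (cv2) and the standard library are available. Lean on these libraries where they do the work, as an engineer would, in place of code of your own. Each camera call takes 0.05 s, during which the arm holds its last target. There are 200 camera calls.

## Working session

There is one attempt and no reset: what is moved stays moved. The work goes in short steps, Python scripts to look and compute and a tool call to move; the robot and the scene stay as the last step left them, time stands still between calls to the robot, and variables do not carry over. Pictures are saved under pics/ and viewed, at most 10 in all, crops included, and the job is handed in when it is done.

Besides the shell and the picture viewer there is one more tool, called after "Request:" in YAML: its name, and indented under it one key for each argument. play_rows: Moves the arm, as the interface text tells. Its arguments: {"type":"object","properties":{"targets":{"type":"array","items":{"type":"object","properties":{"delta_pos":{"type":"array","items":{"type":"number"}},"turn":{"type":"array","items":{"type":"number"}},"fingers":{"type":"number"}}}}},"required":["targets"]}

```bash
mkdir -p pics; cat > h.py <<'E'
import numpy as np, cv2
from bench import bot
def ray(name,u,v):
    p=bot.camera_params(name);K=np.array(p["mtx"]);T=np.array(p["world_from_camera"])
    x,y=(u-K[0,2])/K[0,0],(v-K[1,2])/K[1,1]
    d=np.array([x,y])
    s=d.copy()
    for _ in range(20): s=d/(1+p["k1"]*(s@s))
    r=T[:3,:3]@np.array([s[0],s[1],1]);return T[:3,3],r/np.linalg.norm(r)
def plane(name,u,v,z):
    o,r=ray(name,u,v);return o+r*(z-o[2])/r[2]
def proj(name,P):
    p=bot.camera_params(name);K=np.array(p["mtx"]);T=np.linalg.inv(np.array(p["world_from_camera"]))
    c=T[:3,:3]@np.array(P)+T[:3,3];s=c[:2]/c[2];s=s*(1+p["k1"]*(s@s));return K[0,0]*s[0]+K[0,2],K[1,1]*s[1]+K[1,2]
def snap(name,fn):
    im=bot.capture(name);cv2.imwrite("pics/"+fn,im[:,:,::-1]);return im
E
python3 - <<'E'
from h import *
for n in("scene","top"):
    snap(n,n+"0.png");p=bot.camera_params(n);print(n,p["mtx"],p["k1"],np.round(p["world_from_camera"],3))
print(bot.get_state())
E
```

```text
scene [[535.56537822   0.         319.80299734]
 [  0.         535.56537822 246.61467913]
 [  0.           0.           1.        ]] -0.00034857663830084254 [[-0.861  0.32  -0.395  1.086]
 [ 0.508  0.55  -0.663  0.837]
 [ 0.005 -0.772 -0.636  0.974]
 [ 0.     0.     0.     1.   ]]
top [[617.18638531   0.         320.27459723]
 [  0.         617.18638531 250.46754979]
 [  0.           0.           1.        ]] -0.012128379920093272 [[-0.01  -0.987  0.16   0.361]
 [-1.     0.007 -0.022 -0.024]
 [ 0.021 -0.16  -0.987  1.421]
 [ 0.     0.     0.     1.   ]]
{'time': 0.1, 'joints': array([-1.16090643e+00,  2.64693646e-01,  1.60522971e+00,  1.41759913e-05,
        1.27365953e+00, -3.69018505e-02]), 'joint_velocities': array([-0.00099039,  0.00016798, -0.00206956, -0.00165493,  0.00077578,
        0.00088696]), 'joint_efforts': array([ 1.49897010e-04, -5.16707826e+01, -3.68590164e+01, -9.49106948e-05,
        6.27945774e-03, -1.59957261e-05]), 'tool_pos': array([ 0.29139609, -0.60815162,  0.23008   ]), 'eef_rot': array([-3.06161824e+00, -6.95555703e-01,  5.58388284e-04]), 'ft_force': array([-0.02107641, -0.84617477,  0.17594808]), 'moment': array([ 0.0491354 , -0.02559153,  0.01410812]), 'grip_force': 0.0, 'width': 0.9985267800591859}
```

View pics/scene0.png

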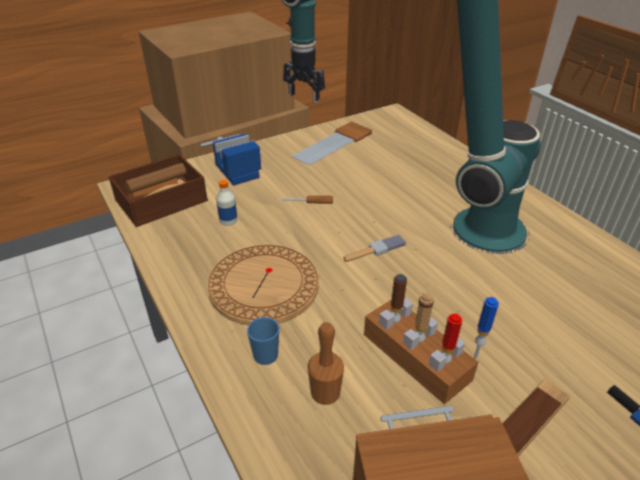

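View pics/top0.png

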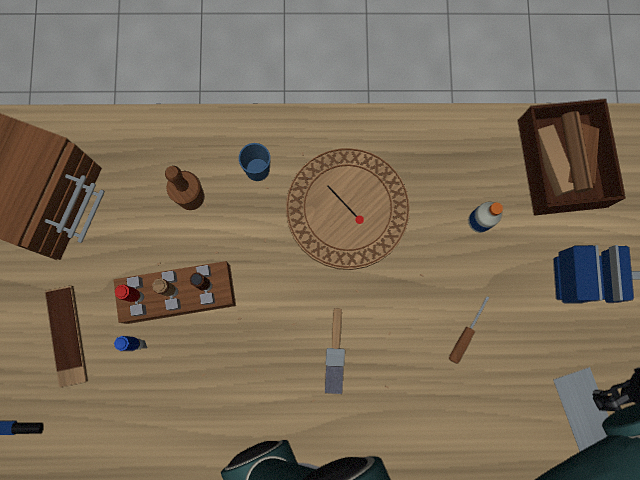

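The red-handled chisel stands in the stand's end slot at scene (453,332) and top (127,292). The blue look-alike stands clear of the stand at scene (488,315) and top (127,344), so the red one is the match. The start dot is at top (360,219), and its line runs up and to the left to (328,186).

```bash
python3 - <<'E'
from h import *
ims={n:cv2.imread(f"pics/{n}0.png") for n in("scene","top")}
def red(im):
    h=cv2.cvtColor(im,cv2.COLOR_BGR2HSV);m=(((h[...,0]<6)|(h[...,0]>174))&(h[...,1]>200)&(h[...,2]>90)).astype(np.uint8)
    n,l,s,c=cv2.connectedComponentsWithStats(m);return [(s[i],c[i],np.argwhere(l==i)) for i in range(1,n) if s[i][4]>12]
R={n:red(ims[n]) for n in ims}
for n in R: print(n,[(list(s),np.round(c,1)) for s,c,_ in R[n]])
# dot
def tri(u1,u2):
    o1,r1=ray("scene",*u1);o2,r2=ray("top",*u2)
    t=np.linalg.lstsq(np.c_[r1,-r2],o2-o1,rcond=None)[0];a=o1+t[0]*r1;b=o2+t[1]*r2;return (a+b)/2,np.linalg.norm(a-b)
for n in R:
    s,c,_=min(R[n],key=lambda q:q[0][4]);print(n,"dot",plane(n,*c,0.02))
# line in top: dark pixels within panel
g=cv2.cvtColor(ims["top"],cv2.COLOR_BGR2GRAY);roi=g[178:216,318:358];p=np.argwhere(roi<70)[:,::-1]+[318,178]
vx,vy,x0,y0=cv2.fitLine(p.astype(np.float32),cv2.DIST_L2,0,.01,.01).ravel()
a=p[p[:,0].argmin()];b=p[p[:,0].argmax()];print("line px",len(p),a,b)
A=plane("top",x0-vx*15,y0-vy*15,.02);B=plane("top",x0+vx*15,y0+vy*15,.02);d=A-B;print("line dir",np.degrees(np.arctan2(d[1],d[0])),plane("top",*a,.02),plane("top",*b,.02))
# stand top outline, crop views
cv2.imwrite("pics/c1.png",np.vstack([cv2.resize(ims["scene"][270:400,350:510],(640,520),interpolation=cv2.INTER_CUBIC)]))
cv2.imwrite("pics/c2.png",cv2.resize(ims["top"][250:360,100:250],(750,550),interpolation=cv2.INTER_CUBIC))
E
```

```text
scene [([np.int32(266), np.int32(268), np.int32(6), np.int32(4), np.int32(18)], array([268.7, 269.6])), ([np.int32(443), np.int32(314), np.int32(19), np.int32(35), np.int32(421)], array([451.8, 330.9]))]
top [([np.int32(356), np.int32(216), np.int32(7), np.int32(8), np.int32(37)], array([359.2, 219.3])), ([np.int32(115), np.int32(285), np.int32(9), np.int32(8), np.int32(16)], array([118.8, 287.6]))]
scene dot [ 0.66006957 -0.14227488  0.02      ]
top dot [0.50573629 0.40139295 0.02      ]
line px 70 [327 186] [356 215]
line dir 41.995851177389376 [ 0.74050513 -0.07319878  0.02      ] [ 0.67073438 -0.13981593  0.02      ]
```

View pics/c1.png

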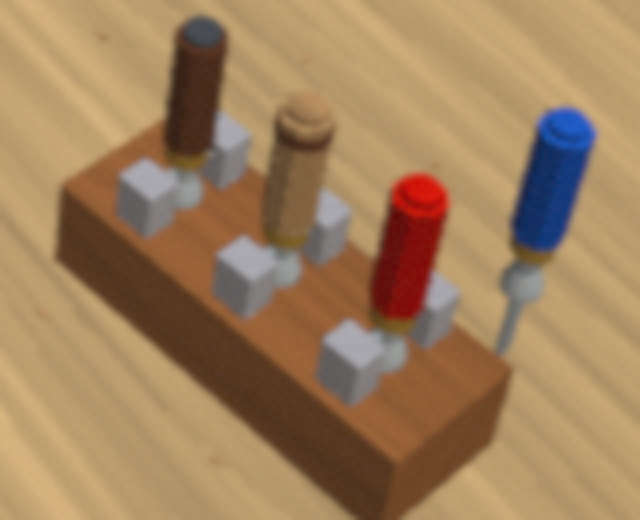

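View pics/c2.png

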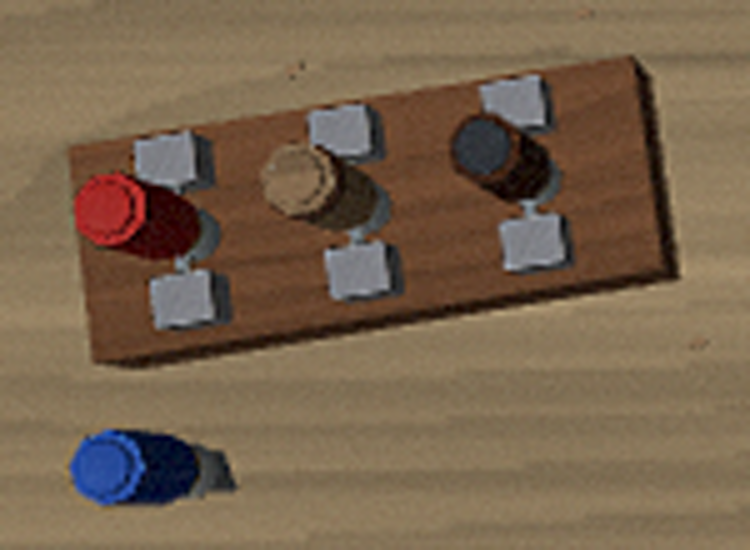

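The crops confirm it: the red handle is in the stand's end slot, with its button at top (122,291.6) and scene (454.8,319). The pale and dark tools fill the other two slots. The blue tool stands separately at top (122,343), on the robot side.

```bash
python3 - <<'E'
from h import *
np.set_printoptions(precision=4,suppress=True)
print("dot top",plane("top",359.2,219.3,.02),"scene",plane("scene",268.7,269.6,.02))
g=cv2.cvtColor(cv2.imread("pics/scene0.png"),cv2.COLOR_BGR2GRAY)
roi=g[274:300,250:268];p=np.argwhere(roi<roi.mean()-40)[:,::-1]+[250,274]
v=cv2.fitLine(p.astype(np.float32),cv2.DIST_L2,0,.01,.01).ravel();A=plane("scene",v[2]+v[0]*10,v[3]+v[1]*10,.02);B=plane("scene",v[2]-v[0]*10,v[3]-v[1]*10,.02);d=A-B
print("scene line ang",np.degrees(np.arctan2(d[1],d[0]))%180,len(p),p.min(0),p.max(0))
def tri(u1,u2):
    o1,r1=ray("scene",*u1);o2,r2=ray("top",*u2)
    t=np.linalg.lstsq(np.c_[r1,-r2],o2-o1,rcond=None)[0];a=o1+t[0]*r1;b=o2+t[1]*r2;return (a+b)/2,np.linalg.norm(a-b)
for n,s,t in(("red",(454.8,319),(122,291.6)),("pale",(426,298.5),(158,286)),("dark",(400.7,278),(195.8,279.2)),("blue",(491.5,301),(121,343.3))): print(n,tri(s,t),plane("top",*t,.196),plane("scene",*s,.196))
c=[plane("top",*q,.066) for q in((114,279.4),(227,261.4),(234.8,304.8),(119,322.2))]
print("corners",c,"centre",np.mean(c,0));
for i,j in((0,1),(3,2),(0,3),(1,2)): e=c[i]-c[j];print(np.linalg.norm(e),np.degrees(np.arctan2(e[1],e[0])))
E
```

```text
dot top [ 0.6605 -0.1471  0.02  ] scene [ 0.6601 -0.1423  0.02  ]
scene line ang 41.88511988277011 31 [253 274] [266 297]
red (array([0.4798, 0.3453, 0.1851]), np.float64(0.0020387183334387785)) [0.4795 0.3413 0.196 ] [0.4874 0.3527 0.196 ]
pale (array([0.4917, 0.2727, 0.1856]), np.float64(0.0013646593955641605)) [0.4901 0.2707 0.196 ] [0.5001 0.2797 0.196 ]
dark (array([0.5031, 0.1981, 0.1892]), np.float64(0.0020374496988833776)) [0.5031 0.1962 0.196 ] [0.5073 0.2042 0.196 ]
blue (array([0.3779, 0.3438, 0.1825]), np.float64(0.001660035013877722)) [0.3783 0.3392 0.196 ] [0.3892 0.3527 0.196 ]
corners [array([0.5191, 0.3987, 0.066 ]), array([0.5572, 0.1517, 0.066 ]), array([0.4612, 0.1334, 0.066 ]), array([0.4255, 0.3839, 0.066 ])] centre [0.4907 0.2669 0.066 ]
0.2499152284021632 98.78833625126474
0.25308354994490667 98.11376199651319
0.09472684494990204 8.972174075172013
0.0977670356972905 10.813374805124013
```

Request:
play_rows:
  targets:
    - {"delta_pos": [2, 3, 1], "turn": [0, 0, -5], "fingers": 6}
    - {"delta_pos": [2, 3, 1], "turn": [0, 0, -5], "fingers": 6}
    - {"delta_pos": [2, 3, 1], "turn": [0, 0, -5], "fingers": 6}
    - {"delta_pos": [2, 3, 1], "turn": [0, 0, -1.6], "fingers": 6}
    - {"delta_pos": [2, 3, 1], "turn": [0, 0, 0], "fingers": 6}
    - {"delta_pos": [2, 3, 1], "turn": [0, 0, 0], "fingers": 6}
    - {"delta_pos": [2, 3, 1], "turn": [0, 0, 0], "fingers": 6}
    - {"delta_pos": [2, 3, 1], "turn": [0, 0, 0], "fingers": 6}
    - {"delta_pos": [2, 3, 1], "turn": [0, 0, 0], "fingers": 6}
    - {"delta_pos": [2, 3, 1], "turn": [0, 0, 0], "fingers": 6}

```text
time: 0.93
tool_pos: [0.4921, -0.3069, 0.3313]
eef_rot: [-3.131, -0.246, 0.001]
ft_force: [0.7, -0.8, 0.5]
width: 0.702
grip_force: 0.0
```

Request:
play_rows:
  targets:
    - {"delta_pos": [2, 3, 1], "turn": [0, 0, 0], "fingers": 6}
    - {"delta_pos": [2, 3, 0], "turn": [0, 0, 0], "fingers": 6}
    - {"delta_pos": [2, 3, 0], "turn": [0, 0, 0], "fingers": 6}
    - {"delta_pos": [2, 3, 0], "turn": [0, 0, 0], "fingers": 6}
    - {"delta_pos": [1, 3.5, 0], "turn": [0, 0, 0], "fingers": 6}
    - {"delta_pos": [0, 4, 0], "turn": [0, 0, 0], "fingers": 6}
    - {"delta_pos": [-1, 4, 0], "turn": [0, 0, 0], "fingers": 6}
    - {"delta_pos": [-1, 4, 0], "turn": [0, 0, 0], "fingers": 6}
    - {"delta_pos": [-1, 4, 0], "turn": [0, 0, 0], "fingers": 6}
    - {"delta_pos": [-1, 4, 0], "turn": [0, 0, 0], "fingers": 6}

```text
time: 1.77
tool_pos: [0.5406, 0.048, 0.3407]
eef_rot: [-3.132, -0.246, 0.001]
ft_force: [-0.2, -0.0, 0.3]
width: 0.706
grip_force: 0.0
```

Request:
play_rows:
  targets:
    - {"delta_pos": [-1, 4, 0], "turn": [0, 0, 0], "fingers": 6}
    - {"delta_pos": [-1, 4, 0], "turn": [0, 0, 0], "fingers": 6}
    - {"delta_pos": [-1, 4, 0], "turn": [0, 0, 0], "fingers": 6}
    - {"delta_pos": [-1, 4, 0], "turn": [0, 0, 0], "fingers": 6}
    - {"delta_pos": [-1, 4, 0], "turn": [0, 0, 0], "fingers": 6}
    - {"delta_pos": [-1, 4, 0], "turn": [0, 0, 0], "fingers": 6}
    - {"delta_pos": [-1, 4, 0], "turn": [0, 0, 0], "fingers": 6}
    - {"delta_pos": [0, 0, 0], "turn": [0, 0, 0], "fingers": 6}
    - {"delta_pos": [0, 0, 0], "turn": [0, 0, 0], "fingers": 6}

```text
time: 2.52
tool_pos: [0.4704, 0.3281, 0.3403]
eef_rot: [3.13, 0.253, -0.002]
ft_force: [0.1, -0.1, -0.2]
width: 0.705
grip_force: 0.0
```

Request:
play_rows:
  targets:
    - {"delta_pos": [0.5, 0.8, -3], "turn": [0, 0, 0], "fingers": 6}
    - {"delta_pos": [0.5, 0.8, -3], "turn": [0, 0, 0], "fingers": 6}
    - {"delta_pos": [0, 0, -3], "turn": [0, 0, 0], "fingers": 6}
    - {"delta_pos": [0, 0, -2.5], "turn": [0, 0, 0], "fingers": 6}
    - {"delta_pos": [0, 0, 0], "turn": [0, 0, 0], "fingers": 6}
    - {"delta_pos": [0, 0, 0], "turn": [0, 0, 0], "fingers": 6}

```text
time: 3.02
tool_pos: [0.481, 0.3401, 0.2245]
eef_rot: [3.13, 0.244, -0.006]
ft_force: [-0.7, -0.4, -0.6]
width: 0.701
grip_force: 0.0
```

```bash
python3 - <<'E'
from h import *
a=snap("scene","s1.png");b=snap("top","t1.png")
p=bot.get_state()["tool_pos"];print(p,proj("scene",p),proj("top",p))
A=cv2.resize(a[200:380,360:520],(533,600),interpolation=cv2.INTER_CUBIC)
u,v=proj("scene",p);cv2.circle(A,(int((u-360)*3.333),int((v-200)*3.333)),4,(0,255,0),1)
cv2.imwrite("pics/c3.png",A[:,:,::-1])
E
```

```text
[0.48294946 0.34191618 0.22824559] (np.float64(455.53478592362086), np.float64(303.21652901427876)) (np.float64(116.80115263705738), np.float64(288.2424730454671))
```

View pics/c3.png

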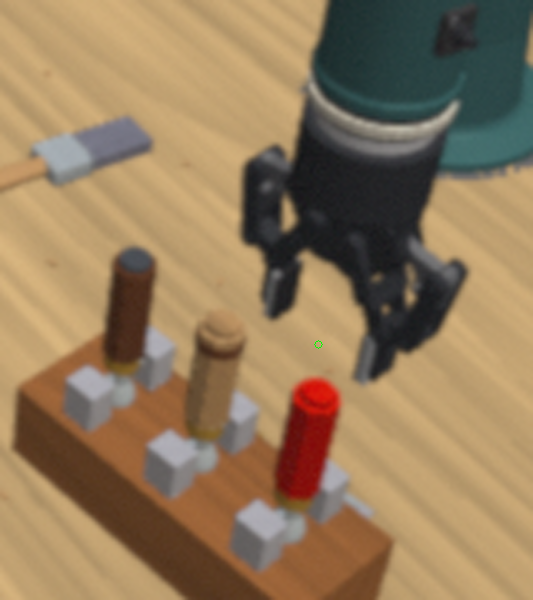

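The crop shows the fingertips straddling the projected TCP at crop (318,344), with the red handle directly below. The camera and TCP agree to about 1 px.

Request:
play_rows:
  targets:
    - {"delta_pos": [0, 0.2, -2.3], "turn": [0, 0, 0], "fingers": 6}
    - {"delta_pos": [0, 0, -2.3], "turn": [0, 0, 0], "fingers": 6}
    - {"delta_pos": [0, 0, -2.3], "turn": [0, 0, 0], "fingers": 6}
    - {"delta_pos": [0, 0, -2.3], "turn": [0, 0, 0], "fingers": 6}
    - {"delta_pos": [0, 0, 0], "turn": [0, 0, 0], "fingers": 6}
    - {"delta_pos": [0, 0, 0], "turn": [0, 0, 0], "fingers": 6}

```text
time: 3.62
tool_pos: [0.4822, 0.3442, 0.1354]
eef_rot: [-3.132, -0.246, -0.001]
ft_force: [0.0, 0.4, 0.3]
width: 0.701
grip_force: 0.0
```

```bash
python3 - <<'E'
from h import *
s=bot.get_state();print(s["tool_pos"],s["ft_force"],s["joints"])
a=snap("scene","s2.png");b=snap("top","t2.png")
A=cv2.resize(a[230:390,390:520],(488,600),interpolation=cv2.INTER_CUBIC)
cv2.imwrite("pics/c4.png",A[:,:,::-1])
E
```

```text
[0.48216642 0.34424913 0.13544575] [0.03270087 0.41385759 0.33702603] [ 5.77995840e-01  1.86663257e-01  1.88228192e+00 -2.76722948e-06
  1.07211619e+00  1.99207580e+00]
```

View pics/c4.png

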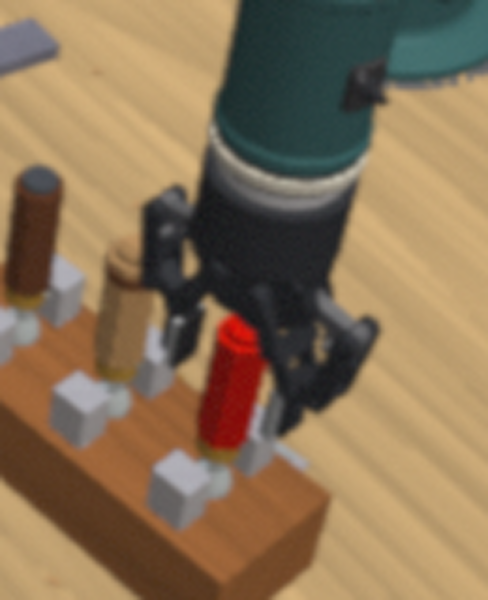

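The red handle sits between the open fingers at crop (235,390), clear of the catch housings and of the pale tool. I'll close on it now.

Request:
play_rows:
  targets:
    - {"delta_pos": [0, 0, 0], "turn": [0, 0, 0], "fingers": 3.5}
    - {"delta_pos": [0, 0, 0], "turn": [0, 0, 0], "fingers": 2.0}
    - {"delta_pos": [0, 0, 0], "turn": [0, 0, 0], "fingers": 1.5}
    - {"delta_pos": [0, 0, 0], "turn": [0, 0, 0], "fingers": 1.5}
    - {"delta_pos": [0, 0, 0], "turn": [0, 0, 0], "fingers": 1.5}
    - {"delta_pos": [0, 0, 0], "turn": [0, 0, 0], "fingers": 1.5}

```text
time: 4.22
tool_pos: [0.4827, 0.3451, 0.1362]
eef_rot: [-3.13, -0.246, -0.004]
ft_force: [-0.8, 0.4, 7.0]
width: 0.323
grip_force: 59.4
```

Request:
play_rows:
  targets:
    - {"delta_pos": [0, 0, 0.5], "turn": [0, 0, 0], "fingers": 1}
    - {"delta_pos": [0, 0, 0.5], "turn": [0, 0, 0], "fingers": 1}
    - {"delta_pos": [0, 0, 0.5], "turn": [0, 0, 0], "fingers": 1}
    - {"delta_pos": [0, 0, 0.5], "turn": [0, 0, 0], "fingers": 1}
    - {"delta_pos": [0, 0, 0.5], "turn": [0, 0, 0], "fingers": 1}
    - {"delta_pos": [0, 0, 0.5], "turn": [0, 0, 0], "fingers": 1}

```text
time: 4.72
tool_pos: [0.4811, 0.3441, 0.1647]
eef_rot: [3.131, 0.246, -0.003]
ft_force: [0.2, -0.1, -0.5]
width: 0.317
grip_force: 63.6
```

Request:
play_rows:
  targets:
    - {"delta_pos": [0, 0, 1], "turn": [0, 0, 0], "fingers": 1}
    - {"delta_pos": [0, 0, 2], "turn": [0, 0, 0], "fingers": 1}
    - {"delta_pos": [0, 0, 3], "turn": [0, 0, 0], "fingers": 1}
    - {"delta_pos": [0, 0, 3], "turn": [0, 0, 0], "fingers": 1}
    - {"delta_pos": [0, 0, 4], "turn": [0, 0, 0], "fingers": 1}
    - {"delta_pos": [0, 0, 4], "turn": [0, 0, 0], "fingers": 1}
    - {"delta_pos": [0, 0, 4], "turn": [0, 0, 0], "fingers": 1}
    - {"delta_pos": [0, 0, 0], "turn": [0, 0, 0], "fingers": 1}
    - {"delta_pos": [0, 0, 0], "turn": [0, 0, 0], "fingers": 1}

```text
time: 5.47
tool_pos: [0.483, 0.3453, 0.3811]
eef_rot: [-3.127, -0.246, -0.014]
ft_force: [0.4, -0.5, -1.1]
width: 0.322
grip_force: 63.7
```

```bash
python3 - <<'E'
from h import *
s=bot.get_state();print({k:s[k] for k in("time","tool_pos","eef_rot","ft_force","width","joints")})
a=snap("scene","s3.png");b=snap("top","t3.png")
p=s["tool_pos"]
for h in (0,55,128): print(h,proj("scene",p-[0,0,(128-h)/1000]),proj("top",p-[0,0,(128-h)/1000]))
cv2.imwrite("pics/c5.png",cv2.resize(a[120:420,330:530],(400,600),interpolation=cv2.INTER_CUBIC)[:,:,::-1])
E
```

```text
{'time': 5.4667, 'tool_pos': array([0.48299535, 0.3452876 , 0.38113195]), 'eef_rot': array([-3.12674607, -0.24625994, -0.01431345]), 'ft_force': array([ 0.3572362 , -0.5036826 , -1.12609531]), 'width': 0.321780908581778, 'joints': array([5.78622718e-01, 4.76818830e-02, 1.58144417e+00, 1.27403064e-04,
       1.50199669e+00, 1.99221709e+00])}
0 (np.float64(458.87434619622024), np.float64(295.13840637163827)) (np.float64(111.00037303775383), np.float64(286.9198765741562))
55 (np.float64(463.94450501759013), np.float64(273.84217596800164)) (np.float64(101.42714352056436), np.float64(283.81456456723186))
128 (np.float64(471.25590036693376), np.float64(243.13076331957447)) (np.float64(87.18080414774693), np.float64(279.1921497987932))
```

View pics/c5.png

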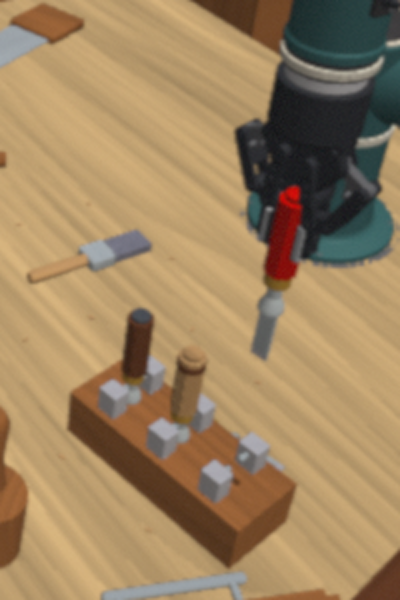

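The chisel is out of the catch and held upright: edge at crop (261,357), i.e. scene (460,298). The other two tools haven't moved. Next I'll carry it over the panel.

Request:
play_rows:
  targets:
    - {"delta_pos": [0.4, -2, 0], "turn": [0, 0, 2], "fingers": 1}
    - {"delta_pos": [0.8, -3.5, 0], "turn": [0, 0, 2.5], "fingers": 1}
    - {"delta_pos": [0.8, -4, 0], "turn": [0, 0, 2.5], "fingers": 1}
    - {"delta_pos": [0.8, -4, 0], "turn": [0, 0, 2.5], "fingers": 1}
    - {"delta_pos": [0.8, -4, 0], "turn": [0, 0, 2.5], "fingers": 1}
    - {"delta_pos": [0.8, -4, 0], "turn": [0, 0, 2.5], "fingers": 1}
    - {"delta_pos": [0.8, -4, 0], "turn": [0, 0, 2.5], "fingers": 1}
    - {"delta_pos": [0.8, -4, 0], "turn": [0, 0, 2.5], "fingers": 1}
    - {"delta_pos": [0.8, -4, 0], "turn": [0, 0, 2.5], "fingers": 1}
    - {"delta_pos": [0.8, -4, 0], "turn": [0, 0, 2.5], "fingers": 1}

```text
time: 6.4
tool_pos: [0.5564, -0.0325, 0.372]
eef_rot: [-3.006, -0.908, 0.006]
ft_force: [0.8, 1.0, -1.4]
width: 0.315
grip_force: 63.7
```

Request:
play_rows:
  targets:
    - {"delta_pos": [0.8, -4, 0], "turn": [0, 0, 2.5], "fingers": 1}
    - {"delta_pos": [0.8, -4, 0], "turn": [0, 0, 2.5], "fingers": 1}
    - {"delta_pos": [0.8, -4, 0], "turn": [0, 0, 2.5], "fingers": 1}
    - {"delta_pos": [0.7, -3.7, 0], "turn": [0, 0, 1], "fingers": 1}
    - {"delta_pos": [0.2, -2, 0], "turn": [0, 0, 0], "fingers": 1}
    - {"delta_pos": [0, 0, 0], "turn": [2.68, -2.97, 0], "fingers": 1}
    - {"delta_pos": [0, 0, 0], "turn": [3.35, -3.72, 0], "fingers": 1}
    - {"delta_pos": [0, 0, 0], "turn": [3.35, -3.72, 0], "fingers": 1}
    - {"delta_pos": [0, 0, 0], "turn": [3.35, -3.72, 0], "fingers": 1}
    - {"delta_pos": [0, 0, 0], "turn": [3.35, -3.72, 0], "fingers": 1}

```text
time: 7.23
tool_pos: [0.5899, -0.2075, 0.3725]
eef_rot: [-2.737, -1.049, -0.585]
ft_force: [-0.2, 0.4, -2.1]
width: 0.318
grip_force: 63.7
```

Request:
play_rows:
  targets:
    - {"delta_pos": [0, 0, 0], "turn": [3.35, -3.72, 0], "fingers": 1}
    - {"delta_pos": [0, 0, 0], "turn": [3.35, -3.72, 0], "fingers": 1}
    - {"delta_pos": [0, 0, 0], "turn": [3.35, -3.72, 0], "fingers": 1}
    - {"delta_pos": [0, 0, 0], "turn": [4.0, -4.45, 0], "fingers": 1}
    - {"delta_pos": [0, 0, 0], "turn": [0, 0, 0], "fingers": 1}
    - {"delta_pos": [0, 0, 0], "turn": [0, 0, 0], "fingers": 1}
    - {"delta_pos": [0, 0, 0], "turn": [0, 0, 0], "fingers": 1}

```text
time: 7.82
tool_pos: [0.5904, -0.2076, 0.3735]
eef_rot: [-2.497, -0.957, -1.03]
ft_force: [-0.8, 0.2, -0.2]
width: 0.319
grip_force: 63.7
```

```bash
python3 - <<'E'
from h import *
from scipy.spatial.transform import Rotation as R
s=bot.get_state();print({k:s[k] for k in("time","tool_pos","eef_rot","ft_force","width","joints")})
print(R.from_rotvec(s["eef_rot"]).as_matrix().round(3))
E
```

```text
{'time': 7.8167, 'tool_pos': array([ 0.59043262, -0.20759727,  0.37345365]), 'eef_rot': array([-2.49656073, -0.95714282, -1.03045799]), 'ft_force': array([-0.84912699,  0.22420724, -0.16711556]), 'width': 0.31887057713964895, 'joints': array([-0.78413532,  0.0084832 ,  1.81704421,  0.8061037 ,  1.35524755,
       -0.14361171])}
[[ 0.527  0.669  0.524]
 [ 0.473 -0.743  0.473]
 [ 0.706 -0.002 -0.708]]
```

Request:
play_rows:
  targets:
    - {"delta_pos": [0, 0, -2], "turn": [0, 0, 0], "fingers": 1}
    - {"delta_pos": [0, 0, -3.5], "turn": [0, 0, 0], "fingers": 1}
    - {"delta_pos": [0, 0, -3.5], "turn": [0, 0, 0], "fingers": 1}
    - {"delta_pos": [0, 0, -3.5], "turn": [0, 0, 0], "fingers": 1}
    - {"delta_pos": [0, 0, -2.5], "turn": [0, 0, 0], "fingers": 1}
    - {"delta_pos": [0, 0, -1.5], "turn": [0, 0, 0], "fingers": 1}
    - {"delta_pos": [0, 0, 0], "turn": [0, 0, 0], "fingers": 1}
    - {"delta_pos": [0, 0, 0], "turn": [0, 0, 0], "fingers": 1}

```text
time: 8.48
tool_pos: [0.5915, -0.2072, 0.21]
eef_rot: [-2.494, -0.959, -1.034]
ft_force: [0.3, -0.4, -0.1]
width: 0.32
grip_force: 63.7
```

```bash
python3 - <<'E'
from h import *
from scipy.spatial.transform import Rotation as R
s=bot.get_state();p=s["tool_pos"];M=R.from_rotvec(s["eef_rot"]).as_matrix();print(s["time"],p,s["ft_force"])
e=p+M[:,2]*.128
print("edge pred",e,proj("scene",e),proj("top",e))
a=snap("scene","s4.png");b=snap("top","t4.png")
A=cv2.resize(a[200:320,200:330],(650,600),interpolation=cv2.INTER_CUBIC)
B=cv2.resize(b[160:270,300:430],(650,550),interpolation=cv2.INTER_CUBIC)
cv2.imwrite("pics/c6.png",A[:,:,::-1]);cv2.imwrite("pics/c7.png",B[:,:,::-1])
E
```

```text
8.4833 [ 0.59150096 -0.20719533  0.20997312] [ 0.29926813 -0.4182453  -0.07390653]
edge pred [ 0.65871292 -0.14649366  0.11951949] (np.float64(266.2814627490542), np.float64(239.3948032208767)) (np.float64(362.78076235396566), np.float64(210.45323741906589))
```

View pics/c6.png

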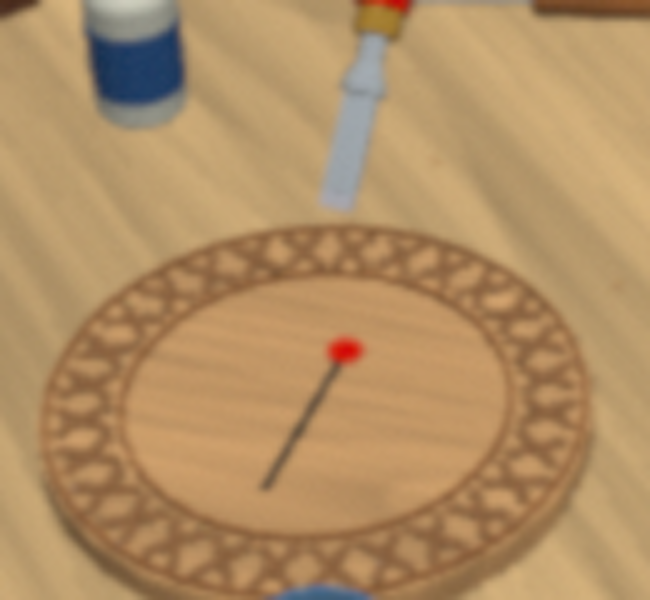

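View pics/c7.png

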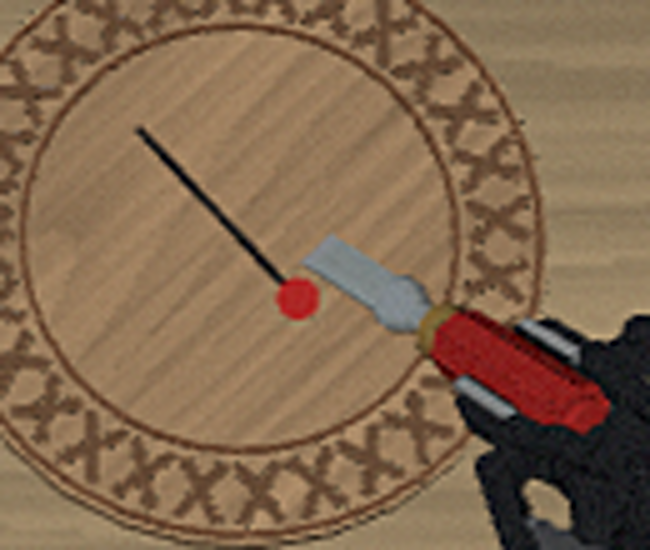

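Scene crop: edge at (267.6,241.4), above the dot at (268.7,269.6). Top crop: edge corners (360.6,212.4) and (366.4,206.8), ferrule at about (387.4,226), and the dot at (359.2,219.3).

```bash
python3 - <<'E'
from h import *
from scipy.spatial.transform import Rotation as R
np.set_printoptions(precision=4,suppress=True)
s=bot.get_state();p=s["tool_pos"];M=R.from_rotvec(s["eef_rot"]).as_matrix()
def tri(u1,u2):
    o1,r1=ray("scene",*u1);o2,r2=ray("top",*u2)
    t=np.linalg.lstsq(np.c_[r1,-r2],o2-o1,rcond=None)[0];a=o1+t[0]*r1;b=o2+t[1]*r2;return (a+b)/2,np.linalg.norm(a-b)
E=tri((267.6,241.4),(363.5,209.6));D=tri((268.7,269.6),(359.2,219.3));F=tri((276,203.5),(387.4,226));print("edge",E,"dot",D,"rel",E[0]-D[0])
d=F[0]-E[0];print("axis",d,np.linalg.norm(d),"az",np.degrees(np.arctan2(-d[1],-d[0])),"el",np.degrees(np.arcsin(d[2]/np.linalg.norm(d))))
for h in(0,63,98): q=p+M[:,2]*(.128-h/1000);print(h,proj("scene",q),proj("top",q))
h=E[0][2]; a=plane("top",360.6,212.4,h);b=plane("top",366.4,206.8,h);w=b-a;print("edge w",np.linalg.norm(w),np.degrees(np.arctan2(w[1],w[0])), "in tool frame",M.T@(E[0]-p))
E
```

```text
edge (array([ 0.659 , -0.1466,  0.114 ]), np.float64(0.006826665860606811)) dot (array([ 0.6599, -0.1465,  0.0171]), np.float64(0.0029492417348978704)) rel [-0.0009 -0.0002  0.0968]
axis [-0.0506 -0.0418  0.0744] 0.09915969284466915 az 39.58150112385941 el 48.58231081292714
0 (np.float64(265.5664196769918), np.float64(238.52611962994533)) (np.float64(363.5859200194161), np.float64(209.72130551943735))
63 (np.float64(271.12810752441106), np.float64(214.54746053995763)) (np.float64(380.11347777918746), np.float64(220.440659523334))
98 (np.float64(274.2020776229565), np.float64(201.29449978154685)) (np.float64(389.845949550942), np.float64(226.75368979278056))
edge w 0.017880529619669464 -46.12908326926575 in tool frame [-0.0053 -0.0017  0.1337]
```

Edge measures 97 mm straight above the dot, within 1 mm sideways. The axis slants about 45° and the blade lies square to the line, so I'll lower it 4.6 cm.

Request:
play_rows:
  targets:
    - {"delta_pos": [0.1, 0, -1], "turn": [0, 0, 0], "fingers": 1}
    - {"delta_pos": [0, 0, -1.5], "turn": [0, 0, 0], "fingers": 1}
    - {"delta_pos": [0, 0, -1.2], "turn": [0, 0, 0], "fingers": 1}
    - {"delta_pos": [0, 0, -0.6], "turn": [0, 0, 0], "fingers": 1}
    - {"delta_pos": [0, 0, -0.3], "turn": [0, 0, 0], "fingers": 1}
    - {"delta_pos": [0, 0, 0], "turn": [0, 0, 0], "fingers": 1}
    - {"delta_pos": [0, 0, 0], "turn": [0, 0, 0], "fingers": 1}
    - {"delta_pos": [0, 0, 0], "turn": [0, 0, 0], "fingers": 1}
    - {"delta_pos": [0, 0, 0], "turn": [0, 0, 0], "fingers": 1}
    - {"delta_pos": [0, 0, 0], "turn": [0, 0, 0], "fingers": 1}

```text
time: 9.42
tool_pos: [0.5919, -0.208, 0.1639]
eef_rot: [-2.496, -0.959, -1.035]
ft_force: [-0.5, -0.6, -1.6]
width: 0.313
grip_force: 63.7
```

```bash
python3 - <<'E'
from h import *
from scipy.spatial.transform import Rotation as R
s=bot.get_state();print(s["time"],s["tool_pos"],s["ft_force"],abs(s["joint_velocities"]).max());print(R.from_rotvec(s["eef_rot"]).as_matrix().round(3)[:,1:])
a=snap("scene","s5.png");b=snap("top","t5.png")
A=cv2.resize(a[200:320,210:330],(400,400),interpolation=cv2.INTER_CUBIC)
B=cv2.resize(b[170:270,320:420],(400,400),interpolation=cv2.INTER_CUBIC)
cv2.imwrite("pics/c8.png",np.hstack([A,B])[:,:,::-1])
E
```

```text
9.4167 [ 0.5919399  -0.20803121  0.16391512] [-0.47124621 -0.59870012 -1.61191245] 0.003699310776597334
[[ 0.669  0.526]
 [-0.743  0.473]
 [ 0.001 -0.707]]
```

View pics/c8.png

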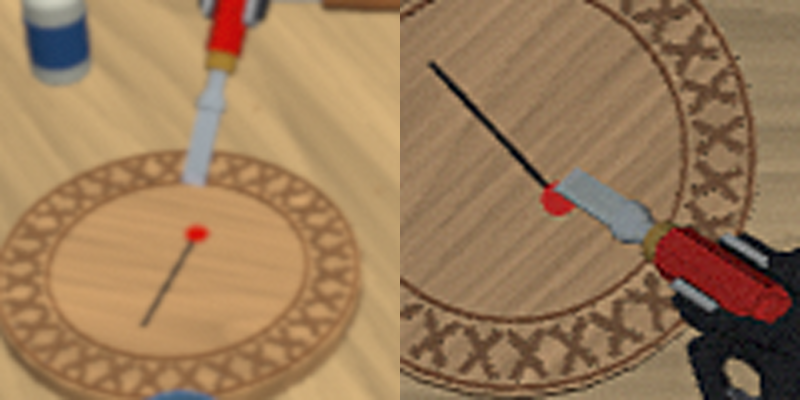

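Left half (scene view): the edge is at (268.5,255.2), straight above the dot. Right half (top view): the edge middle is at (361.6,214.9). I'll do a quick numeric check before handing in.

```bash
python3 - <<'E'
from h import *
def tri(u1,u2):
    o1,r1=ray("scene",*u1);o2,r2=ray("top",*u2)
    t=np.linalg.lstsq(np.c_[r1,-r2],o2-o1,rcond=None)[0];return (o1+t[0]*r1+o2+t[1]*r2)/2
r=tri((268.5,255.2),(361.6,214.9))-tri((268.7,269.6),(359.2,219.3));print(r)
if np.linalg.norm(r[:2])<.006 and abs(r[2]-.05)<.007: print(bot.hand_in())
E
```

```text
[-0.00154218 -0.00058145  0.04972611]
the job is handed in; nothing more can be done
None
```

I handed the job in at about 9.4 s with the arm still holding the red chisel: by camera, its edge is 50 mm above the start dot and within 2 mm sideways. It slants at about 45° with the handle leaning back in line with the pencil line, and the edge is level and square across the line.

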